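# Show the loose valve ball to the inspection camera

### The arm

A 7-joint arm with a two-finger parallel gripper is mounted at the origin on the work surface. World frame = base frame: x ahead of the robot, y to its left, z up, the work surface at z = 0. Lengths are in m, angles in rad, forces in N, time in s.
With the tool pointing down it reaches from about 0.4 to 0.85 m from the base axis. Payload 10.4 kg.
Tool frame: the origin (TCP) lies on the front face of the gripper's body, between the roots of the fingers; the fingertips stand 70 mm ahead of it and the grasp point (between the pads) lies 51 mm ahead of it (grasp_offset is the distance from the TCP to the grasp point, in m); z points along the fingers, y is the direction in which the jaws open and shut (so a half turn about z gives the same grasp; the last joint's range is limited). The gripper opens to 87 mm and grips with 3 to 60 N. Pads are 19 mm wide; open, the fingers measure 117 mm over their backs; the gripper's body (75 mm by 190 mm) begins 51 mm behind the grasp point.
Start: joints at [-1.173, 0.332, -0.065, 1.46, 0.022, 1.35, -0.088], TCP at [0.255, 0.57, 0.292] pointing down, gripper open.
Joint ranges: [-2.6, 2.6], [-0.5, 2.12], [-1.47, 1.34], [0.16, 2.42], [-1.27, 4.41], [0.06, 2.06], [-2.6, 2.6]. Speed limits (rad/s): [2.22, 2.22, 2.79, 2.79, 3.14, 3.14, 3.14].

### API

Orientations are given as a unit quaternion [x, y, z, w].
In Python, from bench import * gives the robot as it stands. The module is installed in compiled form; this text tells all that it offers.
- The arm moves only by the tool arm_command, never from a script. Its argument "commands" is a list of rows, each a list of 3 entries, a list of its own where there are three numbers: the opening in per cent of the stroke, from 0 (shut) to 100 (fully open), then the shift along the tool's x, y, z in m, then the turn, a rotation vector about the tool's x, y, z in rad. A call has exactly 10 rows; each row is the pose to reach, as a shift and turn from the pose commanded when the call began, along the tool's axes at that moment; what a row does not reach only later rows make up. A row lasts 1/12 s, in which the tool goes at most 41.7 mm and 7.16 degrees, less where a joint would pass 70% of its speed; a pose out of reach is approached as far as the arm can. A call with a gripper value outside its range is refused whole. The fingers move at their own pace and stop on an object; "squeeze" is the grip in N (left out, the last holds). Time passes only in rows, so rows that repeat a pose let the fingers close, or fill a call up. It gives the time, the measured TCP pose, the force and the opening at its end, in the units of the state.
- read_state(): the state, without advancing time (a new reading comes with each control period).
- camera(name): name is "side" or "top"; returns a dict with "pixels" (400x640x3 uint8, red, green, blue), "fx", "fy", "cx", "cy" (pixels), "rvec" (rotation vector, rad) and "tvec" (3), from world to camera coordinates, as OpenCV has them. Camera axes: x right, y down, z forward; pixel columns grow to the right and rows downward; lengths in m; the calibration is good to about 2 mm. A picture is of the moment at which its call begins. There is no depth.
- close_job(): hands the job in, once; it reports no verdict.
The state is a dict: "time": time; "joint_positions": joint angles; "joint_vel": joint speeds; "joint_torque": joint torques, N m; "ee_pos": TCP position; "eef_rot": TCP orientation; "ft_force": force on the tool from outside, world axes, zero at the start; "torque": the same for the moment, N m; "width": finger opening in m.
Only numpy, scipy, OpenCV 4.12 (cv2) and the standard library are available. Lean on these libraries where they do the work, as an engineer would, in place of code of your own. Each camera call takes 0.05 s, during which the arm holds its last target.

### The job

Pick up the blue service tray that has the loose brass ball by the upright white fin in its middle, gently (squeeze the fin with no more than about 25 N), and carry it level, without touching the ball or letting it leave its pocket, to the yellow-edged inspection mat. Finish there still holding the tray: level and still, centred over the mat with its underside about 12 cm above the worktop. Leave the empty spare tray and everything else where they are.

Things in the scene. Friction and masses are not known exactly. Their poses are not given: they have to be found in the camera images.
- tray_grip (a point): grip point of the loaded tray, on its white upright fin, 60 mm above the tray's underside. The tray is a blue plate, 90 (x) by 150 (y) by 6 mm thick, about 0.22 kg, standing loose on the worktop. The fin stands at the tray's centre, 40 mm long along x, 12 mm thick along y (pinch it across y), its flat top 80 mm above the underside. The axes are the tray's: x along the fin, y towards the ball's pocket, z up. The tray with its ball balances under the fin.
- tray: the loaded tray itself, origin at the centre of its underside, same axes as tray_grip
- tray_pocket (a point): where the ball's centre lies when it sits mid-pocket: 45 mm from the tray's centre along its +y, 18.5 mm above its underside. The pocket is a white ring 39 mm across outside, 32 mm inside, its rim 4 mm above the tray's plate. On the other side of the fin (-y) is a fixed dark steel bush, 34 mm across and 14 mm high.
- ball_center (a point): centre of the loose brass ball, 25 mm across, about 66 g, that can roll a few mm inside the pocket; its top is 31 mm above the tray's underside, well below the grip point
- station: fixed inspection station, origin at the centre of its mat on the worktop: yellow mat 140 by 140 mm, 3 mm thick, with a white middle. A thin post with a small black camera stands 150 mm from the mat's centre along +x (foot 52 mm across, 164 mm high, the lens reaching to 117 mm from the mat's centre) and looks towards the space above the mat.
- spare_tray: an identical tray with an EMPTY pocket, origin at the centre of its underside, 80 mm high at its fin; leave it alone
- jar: spares jar with red lid, 60 mm across, 75 mm high, origin under its centre; bystander
- mug: blue mug, 76 mm across, 90 mm high, handle at its +y, origin under its centre; bystander
- tape: roll of black tape lying flat, 68 mm across, 22 mm high, origin under its centre; bystander
- screwdriver: screwdriver lying along its x, 140 mm long; bystander
- wrench: wrench lying along its x, 160 mm long; bystander
- bottle: clear drinking bottle with blue cap, 64 mm across, 170 mm high, origin under its centre; bystander

How it is judged:
On the way:
1. the tray is lifted clear of the worktop in the gripper, ball in its pocket (height (world z) of tray above 0.04 m and contact force between the fingers and tray above 0.5 N and distance between ball_center and tray_pocket below 0.012 m), for 0.1 s.
At the end, for the whole second after the job is handed in: Fingers hold the tray still, within 0.12 rad of level, its centre within 35 mm of the mat's centre seen from above, its underside 80 to 160 mm above the worktop, not touching the station; ball within 12 mm of the pocket's middle; bystanders within 30 mm of their starts (horizontal distance between tray and station below 0.035 m and height (world z) of tray between 0.08 and 0.16 m and angle between tray's own z axis and vertical below 0.12 rad and linear speed of tray below 0.03 m/s and angular speed of tray below 0.3 rad/s and distance between ball_center and tray_pocket below 0.012 m and contact force between the fingers and tray above 0.5 N and contact force between tray and station below 0.2 N and distance of each of spare_tray, jar, mug, tape, screwdriver, wrench, bottle from where it was at the start of the episode below 0.03 m); the arm keeps its last pose, push and grip.
It fails at once if the ball leaves its pocket (more than 20 mm from its middle) (distance between ball_center and tray_pocket above 0.02 m).
It fails at once if the tray is tipped more than 0.35 rad (20 degrees) (angle between tray's own z axis and vertical above 0.35 rad).
It fails at once if the fin is squeezed too hard (contact force between the fingers and tray above 70 N).
It fails at once if the fingers touch the ball (contact force between the fingers and ball above 0.3 N).
It fails at once if a bystander is moved more than 30 mm (distance of any of spare_tray, jar, mug, tape, screwdriver, wrench, bottle from where it was at the start of the episode above 0.03 m).
It also fails if it takes over 54 s, if anything falls off the work surface, if the arm or the gripper's body presses on something with over 40 N, if the wrist force passes 120 N, or if a joint passes its speed limit or range.

## Working session

There is one attempt and no reset: what is moved stays moved. The work goes in short steps, Python scripts to look and compute and a tool call to move; the robot and the scene stay as the last step left them, time stands still between calls to the robot, and variables do not carry over. Pictures are saved under pics/ and viewed, and the job is handed in when it is done.

Besides the shell and the picture viewer there is one more tool, called after "Call:" as name([rows], argument=value, ...), one row to a line, values as JSON. arm_command: Moves the arm, as the interface text tells. Its arguments: {"type":"object","properties":{"commands":{"type":"array","items":{"type":"array"}},"squeeze":{"type":"number"}},"required":["commands"]}

```bash
mkdir -p pics; python3 - <<'E'
from bench import *
import cv2
s=read_state()
for k in s: print(k,s[k])
for n in("top","side"):
    c=camera(n); cv2.imwrite(f"pics/{n}0.png",c["pixels"][:,:,::-1]); print(n,{k:c[k] for k in c if k!="pixels"})
E
```

```text
time 0.0
joint_positions [-1.17259167  0.33288202 -0.06469964  1.46093443  0.02158491  1.34987358
 -0.08851945]
joint_vel [-0.0010316  -0.00014916 -0.0014908  -0.00137703  0.00032355  0.00177656
  0.00049528]
joint_torque [-2.07437902e-04 -6.23238444e+01  2.46100343e-02 -3.89906573e+01
 -6.14304794e-02  3.95993760e-02  1.33343992e-04]
ee_pos [0.25519236 0.57022188 0.2914508 ]
eef_rot [ 2.08854430e-01  9.77946489e-01 -6.90546671e-04 -1.22382338e-04]
ft_force [ 0.21556871 -0.26893361  0.48242762]
torque [0.03515254 0.00069869 0.01970971]
width 0.08695472255131988
top {'fx': 362.5679558125671, 'fy': 362.5679558125671, 'cx': 311.5147488898821, 'cy': 194.01159420194313, 'rvec': array([ 2.16009498, -2.10448487,  0.20083008]), 'tvec': array([0.01157228, 0.60071577, 1.11153883])}
side {'fx': 401.01745631439627, 'fy': 401.01745631439627, 'cx': 322.24389170863145, 'cy': 202.7987712671608, 'rvec': array([ 2.21681383, -0.84566226,  0.33004299]), 'tvec': array([-0.41799597,  0.34948874,  0.75720315])}
```

View pics/top0.png

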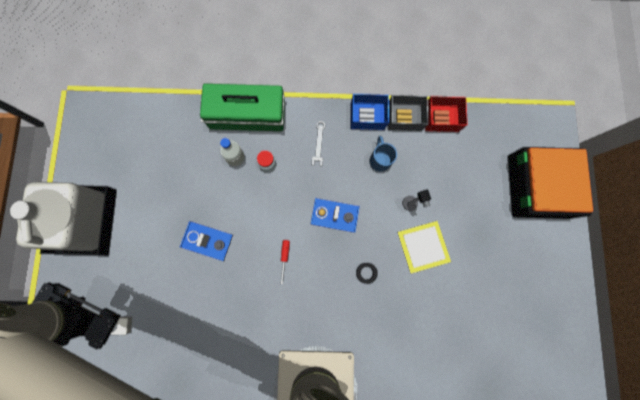

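View pics/side0.png

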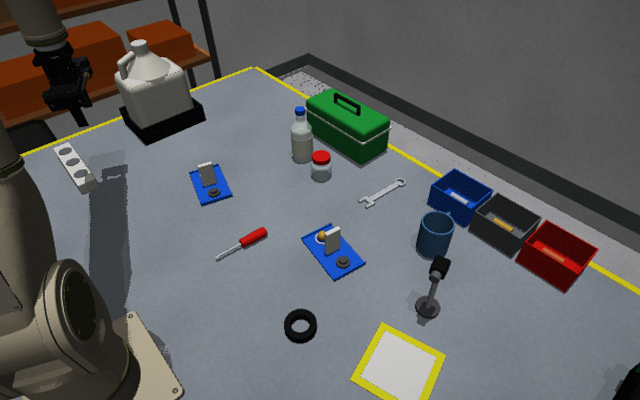

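The loaded tray is at about (335,215) in the top view, with the brass ball at (321,212). The spare is at (207,241), and the mat at (425,247). Next I'll measure them.

```bash
cat > h.py <<'E'
import numpy as np, cv2
from bench import *
def ray(c,u,v):
    R=cv2.Rodrigues(np.array(c["rvec"]))[0]; t=np.array(c["tvec"])
    d=R.T@np.array([(u-c["cx"])/c["fx"],(v-c["cy"])/c["fy"],1]); return -R.T@t,d
def onz(c,u,v,z):
    o,d=ray(c,u,v); return o+d*(z-o[2])/d[2]
def tri(c1,p1,c2,p2):
    o1,d1=ray(c1,*p1);o2,d2=ray(c2,*p2)
    A=np.stack([d1,-d2],1); s=np.linalg.lstsq(A,o2-o1,rcond=None)[0]
    a=o1+s[0]*d1;b=o2+s[1]*d2; return (a+b)/2,np.linalg.norm(a-b)
def mask(c,kind,roi):
    hsv=cv2.cvtColor(c["pixels"],cv2.COLOR_RGB2HSV)
    lo,hi={"blue":((105,150,60),(125,255,255)),"yellow":((24,120,100),(35,255,255)),"white":((0,0,170),(180,50,255)),"brass":((10,70,60),(26,255,255))}[kind]
    m=cv2.inRange(hsv,lo,hi); k=np.zeros_like(m); x0,y0,x1,y1=roi; k[y0:y1,x0:x1]=m[y0:y1,x0:x1]; return k
def rect(c,m,z):
    pts=np.argwhere(m)[:,::-1]
    w=np.array([onz(c,u,v,z)[:2] for u,v in pts])
    r=cv2.minAreaRect((w*1000).astype(np.float32)); return r,w
E
python3 - <<'E'
from h import *
T=camera("top");S=camera("side")
for c,n,tr,mt in((T,"top",(300,190,370,240),(390,212,460,280)),(S,"side",(295,215,375,285),(340,315,455,400))):
    m=mask(c,"blue",tr); r,w=rect(c,m,.006); print(n,"tray",m.sum()//255,r, cv2.boxPoints(r).round())
    m=mask(c,"yellow",mt); r,w=rect(c,m,.003); print(n,"mat",m.sum()//255,r)
    for k in("white","brass"):
        m=mask(c,k,tr); print(n,k,cv2.connectedComponentsWithStats(m)[2:])
    x0,y0,x1,y1=tr
    cv2.imwrite(f"pics/{n}_crop.png",cv2.resize(c["pixels"][y0:y1,x0:x1,::-1],None,fx=8,fy=8,interpolation=0))
E
```

```text
top tray 793 ((540.8399047851562, -51.27098846435547), (145.5894012451172, 85.18223571777344), 80.8638916015625) [[ 487. -116.]
 [ 571. -130.]
 [ 594.   14.]
 [ 510.   27.]]
top mat 500 ((444.61273193359375, -345.62933349609375), (135.88626098632812, 136.88037109375), 16.96324920654297)
top white (array([[     0,      0,    640,    400, 255105],
       [   300,    191,      1,      1,      1],
       [   326,    190,      1,      1,      1],
       [   330,    190,      1,      1,      1],
       [   332,    190,     38,     46,    450],
       [   326,    192,      1,      1,      1],
       [   330,    192,      1,      1,      1],
       [   333,    193,      1,      1,      1],
       [   325,    195,      4,      4,      6],
       [   304,    196,      1,      1,      1],
       [   331,    196,      2,      1,      2],
       [   334,    197,      1,      1,      1],
       [   346,    197,      1,      1,      1],
       [   309,    199,      1,      1,      1],
       [   314,    198,      1,      1,      1],
       [   327,    199,      3,      1,      3],
       [   339,  
[... 3187 characters left out ...]
 139.8542022705078), 17.151535034179688)
side white (array([[     0,      0,    640,    400, 255937],
       [   325,    226,     15,      9,     55],
       [   315,    234,      3,      4,      4],
       [   316,    239,      2,      3,      3],
       [   319,    242,      1,      1,      1]], dtype=int32), array([[319.49738412, 199.49220707],
       [332.10909091, 230.16363636],
       [316.        , 235.5       ],
       [316.33333333, 240.        ],
       [319.        , 242.        ]]))
side brass (array([[     0,      0,    640,    400, 255945],
       [   318,    231,      7,      9,     55]], dtype=int32), array([[319.49962297, 199.49240266],
       [321.25454545, 234.85454545]]))
```

```bash
python3 - <<'E'
from h import *
from scipy.spatial.transform import Rotation as Ro
T=camera("top");S=camera("side")
print("fin top@.08",onz(T,336.3,212.0,.08),"ball T@.0185",onz(T,321.47,211.63,.0185),"ball S",onz(S,321.25,234.85,.0185),"tri",tri(T,(321.47,211.63),S,(321.25,234.85)))
def cen(c,k,roi):
    m=mask(c,k,roi); _,_,st,ce=cv2.connectedComponentsWithStats(m); i=1+np.argmax(st[1:,4]); return ce[i]
m=mask(S,"white",(320,220,345,260)); 
v=S["pixels"][220:260,320:348]
cv2.imwrite("pics/finS.png",cv2.resize(S["pixels"][210:290,290:380,::-1],None,fx=6,fy=6,interpolation=0))
cv2.imwrite("pics/finT.png",cv2.resize(T["pixels"][185:285,300:460,::-1],None,fx=5,fy=5,interpolation=0))
for n,c,p in(("wrenchT",T,(318,142)),("mugT",T,(383,157)),("jarT",T,(265,158)),("tapeT",T,(367,273)),("camT",T,(424,197)),("footT",T,(410,203)),("drv",T,(285,260)),("spare",T,(207,241))): print(n,onz(c,*p,.02).round(3))
s=read_state(); print(Ro.from_quat(s["eef_rot"]).as_matrix().round(3))
E
```

```text
fin top@.08 [ 0.54063934 -0.05115878  0.08      ] ball T@.0185 [ 0.54864618 -0.00718133  0.0185    ] ball S [ 0.54896713 -0.00550744  0.0185    ] tri (array([ 0.54813069, -0.0069571 ,  0.02049267]), np.float64(0.0005867448889155339))
wrenchT [0.786 0.009 0.02 ]
mugT [ 0.74  -0.211  0.02 ]
jarT [0.725 0.186 0.02 ]
tapeT [ 0.355 -0.156  0.02 ]
camT [ 0.606 -0.346  0.02 ]
footT [ 0.585 -0.299  0.02 ]
drv [0.389 0.106 0.02 ]
spare [0.443 0.36  0.02 ]
[[-0.913  0.408 -0.   ]
 [ 0.408  0.913 -0.   ]
 [-0.    -0.    -1.   ]]
```

View pics/finT.png

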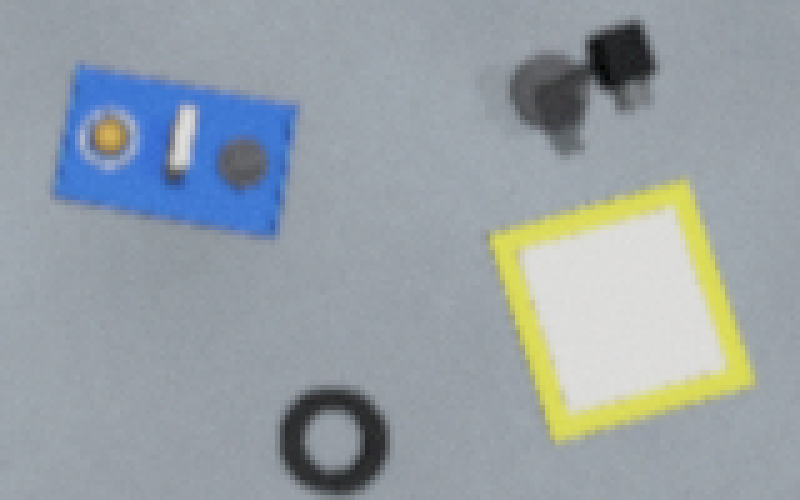

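View pics/finS.png

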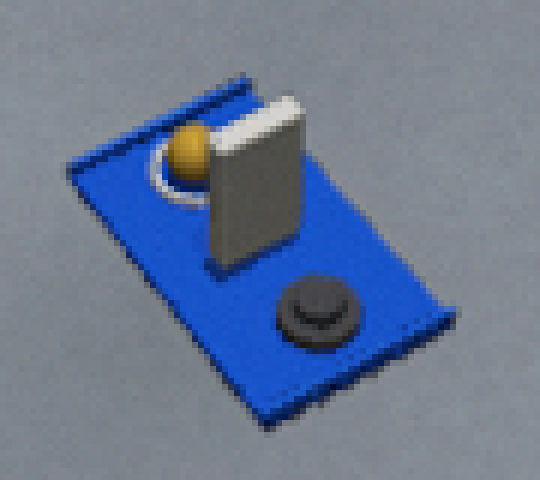

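```bash
cat >> h.py <<'E'
from scipy.spatial.transform import Rotation as Ro
def to(p,yawdeg,s=None):
    s=s or read_state(); R=Ro.from_quat(s["eef_rot"]); M=R.as_matrix()
    y=np.radians(yawdeg); Y=np.array([np.cos(y),np.sin(y),0]); Z=np.array([0,0,-1.]); G=np.stack([np.cross(Y,Z),Y,Z],1)
    print("t",s["time"],"pos",s["ee_pos"].round(4),"w",s["width"],"F",s["ft_force"].round(2),"shift",(M.T@(np.array(p)-s["ee_pos"])).round(4),"turn",Ro.from_matrix(M.T@G).as_rotvec().round(4))
E
python3 -c "
from h import *
to([.541,-.0513,.25],81.2)"
```

```text
t 0.3 pos [0.2553 0.5704 0.292 ] w 0.08705276518579437 F [ 0.84 -0.17  0.84] shift [-0.5147 -0.4508  0.0422] turn [-0.0004 -0.     -0.2672]
```

Call:
arm_command([
  [100, [-0.013, -0.011, 0], [0, 0, -0.01]],
  [100, [-0.039, -0.034, 0], [0, 0, -0.02]],
  [100, [-0.065, -0.057, 0], [0, 0, -0.035]],
  [100, [-0.091, -0.08, 0], [0, 0, -0.05]],
  [100, [-0.117, -0.102, 0], [0, 0, -0.06]],
  [100, [-0.143, -0.125, 0], [0, 0, -0.075]],
  [100, [-0.169, -0.148, 0], [0, 0, -0.09]],
  [100, [-0.195, -0.171, 0], [0, 0, -0.1]],
  [100, [-0.221, -0.194, 0], [0, 0, -0.115]],
  [100, [-0.247, -0.216, 0], [0, 0, -0.13]],
], squeeze=20)

```text
time: 1.13
ee_pos: [0.3929, 0.2707, 0.2924]
eef_rot: [0.145, 0.989, 0.0, 0.0]
ft_force: [0.2, 0.7, 0.2]
width: 0.0873
```

```bash
python3 -c "
from h import *
to([.541,-.0513,.25],81.2)"
```

```text
t 1.1333 pos [0.3929 0.2707 0.2924] w 0.08726203231644922 F [0.2  0.66 0.25] shift [-0.234  -0.2662  0.0423] turn [ 5.000e-04  1.000e-04 -1.366e-01]
```

Call:
arm_command([
  [100, [-0.023, -0.026, 0], [0, 0, -0.013]],
  [90, [-0.05, -0.056, 0], [0, 0, -0.03]],
  [80, [-0.077, -0.088, 0], [0, 0, -0.045]],
  [70, [-0.105, -0.12, 0.005], [0, 0, -0.06]],
  [60, [-0.133, -0.152, 0.01], [0, 0, -0.078]],
  [60, [-0.16, -0.182, 0.02], [0, 0, -0.094]],
  [60, [-0.187, -0.213, 0.03], [0, 0, -0.11]],
  [60, [-0.213, -0.242, 0.042], [0, 0, -0.125]],
  [60, [-0.23, -0.262, 0.042], [0, 0, -0.135]],
  [60, [-0.234, -0.266, 0.042], [0, 0, -0.137]],
])

```text
time: 1.97
ee_pos: [0.5409, -0.0551, 0.2496]
eef_rot: [0.08, 0.997, -0.001, -0.0]
ft_force: [-1.2, 0.2, 0.4]
width: 0.0528
```

```bash
python3 - <<'E'
from h import *
T=camera("top");S=camera("side")
to([.541,-.0513,.114],81.2)
cv2.imwrite("pics/a_S.png",cv2.resize(S["pixels"][120:320,220:440,::-1],None,fx=3,fy=3))
E
```

```text
t 2.0667 pos [ 0.5406 -0.0509  0.2501] w 0.0523606189057147 F [0.06 0.32 0.21] shift [-0.0005 -0.0002  0.1361] turn [-0.0006 -0.0003 -0.0033]
```

View pics/a_S.png

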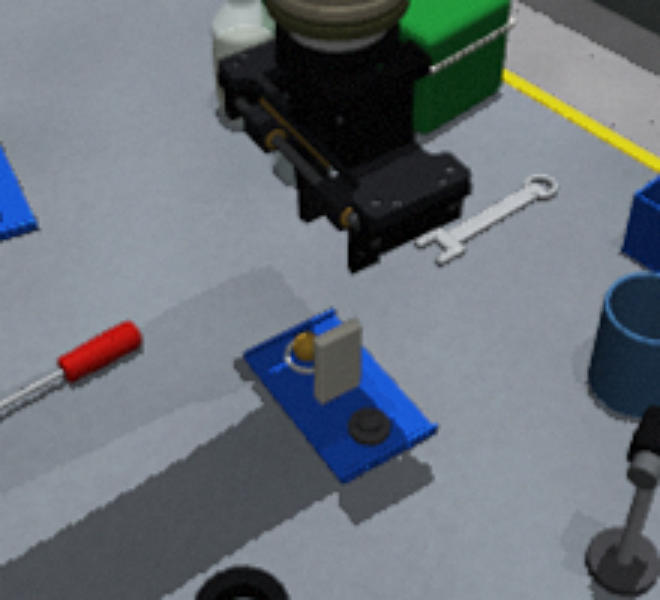

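The gripper is centred above the fin and the jaws straddle it, with a 52 mm opening. Descending now.

Call:
arm_command([
  [60, [0, 0, 0.012], [0, 0, 0]],
  [60, [0, 0, 0.03], [0, 0, 0]],
  [60, [0, 0, 0.05], [0, 0, 0]],
  [60, [0, 0, 0.07], [0, 0, 0]],
  [60, [0, 0, 0.09], [0, 0, 0]],
  [60, [0, 0, 0.108], [0, 0, 0]],
  [60, [0, 0, 0.122], [0, 0, 0]],
  [60, [0, 0, 0.132], [0, 0, 0]],
  [60, [0, 0, 0.136], [0, 0, 0]],
  [60, [0, 0, 0.136], [0, 0, 0]],
])

```text
time: 2.9
ee_pos: [0.5399, -0.0484, 0.1134]
eef_rot: [0.076, 0.997, 0.0, -0.001]
ft_force: [-0.6, 0.7, 0.0]
width: 0.0522
```

```bash
python3 - <<'E'
from h import *
S=camera("side")
to([.541,-.0513,.114],81.2)
cv2.imwrite("pics/b_S.png",cv2.resize(S["pixels"][180:300,260:400,::-1],None,fx=5,fy=5))
E
```

```text
t 2.95 pos [ 0.5404 -0.0487  0.1143] w 0.05185709432760853 F [0.47 0.23 0.76] shift [-0.001  -0.0025  0.0003] turn [ 0.0003 -0.0001  0.0008]
```

View pics/b_S.png

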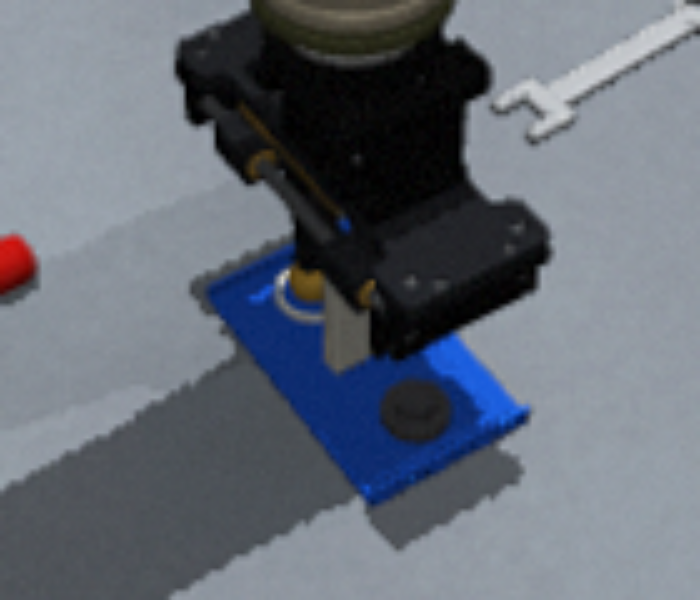

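The jaws are around the fin, with the ball in its ring. I'll centre 2.5 mm and close in gradual steps.

Call:
arm_command([
  [55, [-0.001, -0.0025, 0], [0, 0, 0]],
  [50, [-0.001, -0.0025, 0], [0, 0, 0]],
  [45, [-0.001, -0.0025, 0], [0, 0, 0]],
  [40, [-0.001, -0.0025, 0], [0, 0, 0]],
  [36, [-0.001, -0.0025, 0], [0, 0, 0]],
  [32, [-0.001, -0.0025, 0], [0, 0, 0]],
  [29, [-0.001, -0.0025, 0], [0, 0, 0]],
  [26, [-0.001, -0.0025, 0], [0, 0, 0]],
  [24, [-0.001, -0.0025, 0], [0, 0, 0]],
  [22, [-0.001, -0.0025, 0], [0, 0, 0]],
], squeeze=20)

```text
time: 3.78
ee_pos: [0.541, -0.0521, 0.1142]
eef_rot: [0.077, 0.997, 0.0, -0.0]
ft_force: [-0.3, -1.0, -0.6]
width: 0.0206
```

```bash
python3 -c "
from h import *
to([.541,-.0513,.114],81.2)"
```

```text
t 3.7833 pos [ 0.541  -0.0521  0.1142] w 0.020561444886160546 F [-0.31 -0.97 -0.62] shift [0.0002 0.0008 0.0002] turn [ 0.0001 -0.     -0.0002]
```

Call:
arm_command([
  [20, [0, 0, 0], [0, 0, 0]],
  [18, [0, 0, 0], [0, 0, 0]],
  [16, [0, 0, 0], [0, 0, 0]],
  [14, [0, 0, 0], [0, 0, 0]],
  [12, [0, 0, 0], [0, 0, 0]],
  [8, [0, 0, 0], [0, 0, 0]],
  [4, [0, 0, 0], [0, 0, 0]],
  [0, [0, 0, 0], [0, 0, 0]],
  [0, [0, 0, 0], [0, 0, 0]],
  [0, [0, 0, 0], [0, 0, 0]],
], squeeze=20)

```text
time: 4.62
ee_pos: [0.5411, -0.052, 0.1142]
eef_rot: [0.077, 0.997, 0.0, 0.0]
ft_force: [0.8, 1.5, 0.2]
width: 0.0117
```

The opening is 11.7 mm, which matches the 12 mm fin, so the grip is good. Now a gentle 50 mm lift, then a check.

Call:
arm_command([
  [0, [0, 0, -0.001], [0, 0, 0]],
  [0, [0, 0, -0.004], [0, 0, 0]],
  [0, [0, 0, -0.009], [0, 0, 0]],
  [0, [0, 0, -0.016], [0, 0, 0]],
  [0, [0, 0, -0.024], [0, 0, 0]],
  [0, [0, 0, -0.032], [0, 0, 0]],
  [0, [0, 0, -0.04], [0, 0, 0]],
  [0, [0, 0, -0.046], [0, 0, 0]],
  [0, [0, 0, -0.049], [0, 0, 0]],
  [0, [0, 0, -0.05], [0, 0, 0]],
])

```text
time: 5.45
ee_pos: [0.5413, -0.052, 0.165]
eef_rot: [0.077, 0.997, 0.0, 0.001]
ft_force: [0.2, -0.2, -3.1]
width: 0.0119
```

```bash
python3 - <<'E'
from h import *
S=camera("side");T=camera("top")
to([.446,-.3464,.234],81.2)
cv2.imwrite("pics/c_S.png",cv2.resize(S["pixels"][150:290,250:410,::-1],None,fx=4,fy=4))
cv2.imwrite("pics/c_T.png",cv2.resize(T["pixels"][150:280,260:440,::-1],None,fx=4,fy=4))
E
```

```text
t 5.55 pos [ 0.541  -0.052   0.1643] w 0.01179346440763591 F [-1.1   0.17 -2.62] shift [ 0.0488 -0.3054 -0.0698] turn [ 0.0002  0.0001 -0.0001]
```

View pics/c_S.png

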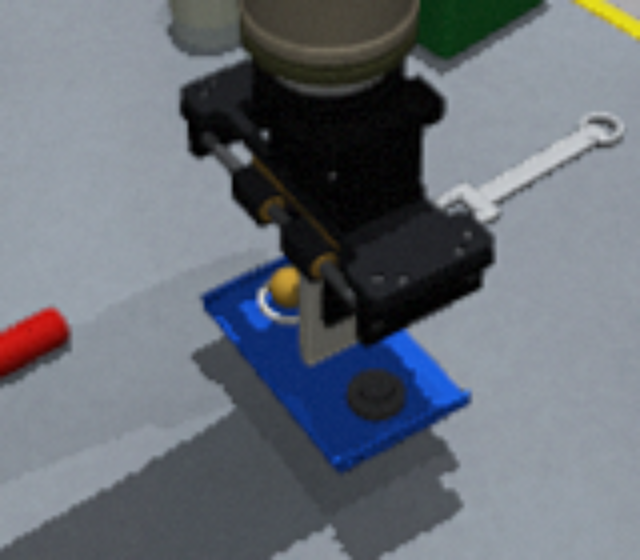

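View pics/c_T.png

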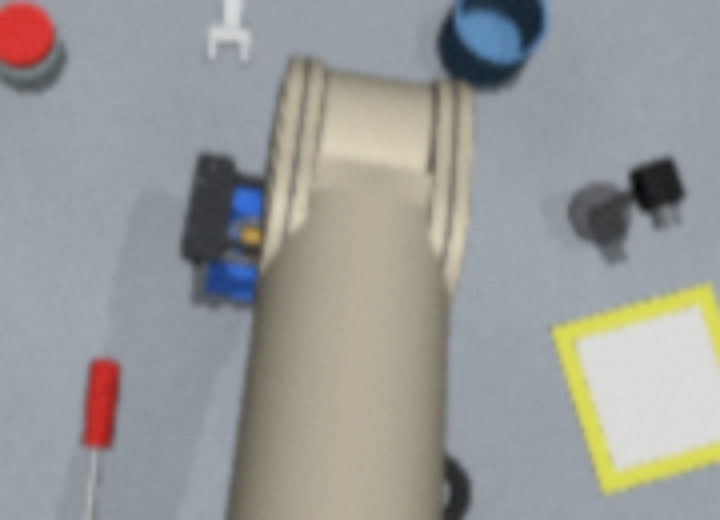

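The tray is up 50 mm and level, the ball sits in its ring, and the force reads about 2.7 N of weight as expected. Carrying gently on.

Call:
arm_command([
  [0, [0, 0, -0.002], [0, 0, 0]],
  [0, [0, 0, -0.007], [0, 0, 0]],
  [0, [0, -0.001, -0.015], [0, 0, 0]],
  [0, [0.001, -0.004, -0.025], [0, 0, 0]],
  [0, [0.001, -0.008, -0.036], [0, 0, 0]],
  [0, [0.002, -0.014, -0.047], [0, 0, 0]],
  [0, [0.0035, -0.022, -0.057], [0, 0, 0]],
  [0, [0.005, -0.032, -0.064], [0, 0, 0]],
  [0, [0.007, -0.044, -0.068], [0, 0, 0]],
  [0, [0.009, -0.057, -0.07], [0, 0, 0]],
])

```text
time: 6.38
ee_pos: [0.5231, -0.1084, 0.235]
eef_rot: [0.077, 0.997, 0.0, 0.0]
ft_force: [0.1, -0.3, -4.0]
width: 0.0121
```

Call:
arm_command([
  [0, [0.0025, -0.015, 0], [0, 0, 0]],
  [0, [0.005, -0.031, 0], [0, 0, 0]],
  [0, [0.0075, -0.047, 0], [0, 0, 0]],
  [0, [0.01, -0.063, 0], [0, 0, 0]],
  [0, [0.0125, -0.079, 0], [0, 0, 0]],
  [0, [0.015, -0.095, 0], [0, 0, 0]],
  [0, [0.0175, -0.111, 0], [0, 0, 0]],
  [0, [0.02, -0.127, 0], [0, 0, 0]],
  [0, [0.0225, -0.142, 0], [0, 0, 0]],
  [0, [0.025, -0.156, 0], [0, 0, 0]],
])

```text
time: 7.22
ee_pos: [0.4734, -0.2593, 0.2339]
eef_rot: [0.078, 0.997, -0.0, -0.0]
ft_force: [0.5, 0.3, -3.2]
width: 0.0121
```

```bash
python3 -c "
from h import *
to([.446,-.3464,.234],81.2)"
```

```text
t 7.2167 pos [ 0.4734 -0.2593  0.2339] w 0.01209340887910217 F [ 0.47  0.32 -3.22] shift [ 0.0136 -0.0902 -0.0001] turn [-0.0001 -0.0009 -0.0016]
```

Call:
arm_command([
  [0, [0.002, -0.013, 0], [0, 0, 0]],
  [0, [0.004, -0.026, 0], [0, 0, 0]],
  [0, [0.006, -0.039, 0], [0, 0, 0]],
  [0, [0.008, -0.051, 0], [0, 0, 0]],
  [0, [0.01, -0.062, 0], [0, 0, 0]],
  [0, [0.0115, -0.072, 0], [0, 0, 0]],
  [0, [0.013, -0.08, 0], [0, 0, 0]],
  [0, [0.014, -0.086, 0], [0, 0, 0]],
  [0, [0.0145, -0.09, 0], [0, 0, 0]],
  [0, [0.015, -0.092, 0], [0, 0, 0]],
])

```text
time: 8.05
ee_pos: [0.4457, -0.3464, 0.2342]
eef_rot: [0.077, 0.997, 0.0, -0.0]
ft_force: [-0.3, 0.6, -2.8]
width: 0.0118
```

Call:
arm_command([
  [0, [0, 0, 0], [0, 0, 0]],
  [0, [0, 0, 0], [0, 0, 0]],
  [0, [0, 0, 0], [0, 0, 0]],
  [0, [0, 0, 0], [0, 0, 0]],
  [0, [0, 0, 0], [0, 0, 0]],
  [0, [0, 0, 0], [0, 0, 0]],
  [0, [0, 0, 0], [0, 0, 0]],
  [0, [0, 0, 0], [0, 0, 0]],
  [0, [0, 0, 0], [0, 0, 0]],
  [0, [0, 0, 0], [0, 0, 0]],
])

```text
time: 8.88
ee_pos: [0.4459, -0.346, 0.2342]
eef_rot: [0.077, 0.997, 0.0, -0.0]
ft_force: [-0.3, 0.3, -3.5]
width: 0.0116
```

```bash
python3 - <<'E'
from h import *
S=camera("side");T=camera("top")
to([.446,-.3464,.234],81.2)
print(read_state()["joint_vel"].round(3))
m=mask(S,"blue",(300,200,460,400))
_,l,st,ce=cv2.connectedComponentsWithStats(m); i=1+np.argmax(st[1:,4]); print(st[i])
r,w=rect(S,(l==i).astype(np.uint8),.126); print(r)
b=mask(S,"brass",(300,200,460,400)); print(cv2.connectedComponentsWithStats(b)[2:])
cv2.imwrite("pics/d_S.png",cv2.resize(S["pixels"][150:400,260:560,::-1],None,fx=2.4,fy=2.4))
cv2.imwrite("pics/d_T.png",T["pixels"][:,:,::-1])
E
```

```text
t 8.9833 pos [ 0.4459 -0.346   0.2342] w 0.011431207466029318 F [ 0.86  0.75 -2.56] shift [-0.0002 -0.0004  0.0002] turn [ 0.0001  0.     -0.0003]
[-0.002  0.001  0.001  0.001  0.    -0.     0.001]
[ 361  300   98   89 2405]
((448.6590881347656, -346.50225830078125), (151.58250427246094, 93.5953369140625), 81.43190002441406)
(array([[     0,      0,    640,    400, 254858],
       [   405,    205,      1,      1,      1],
       [   392,    285,      6,      6,      6],
       [   402,    296,      1,      1,      1],
       [   394,    298,      8,      7,     15],
       [   384,    305,     14,     14,    149],
       [   417,    324,      7,      7,     19],
       [   350,    335,     50,     65,    759],
       [   438,    374,      1,      1,      1],
       [   418,    379,     17,     21,    190],
       [   436,    379,      1,      1,      1]], dtype=int32), array([[319.21535129, 198.75573849],
       [405.        , 205.        ],
       [394.5       , 287.5       ],
       [402.        , 296.        ],
       [397.2       , 300.53333333],
       [390.70469799, 311.74496644],
       [419.78947368, 326.57894737],
       [369.08695652, 373.20421607],
       [438.        , 374.        ],
       [426.73684211, 390.03157895],
       [436.        , 379.        ]]))
```

View pics/d_S.png

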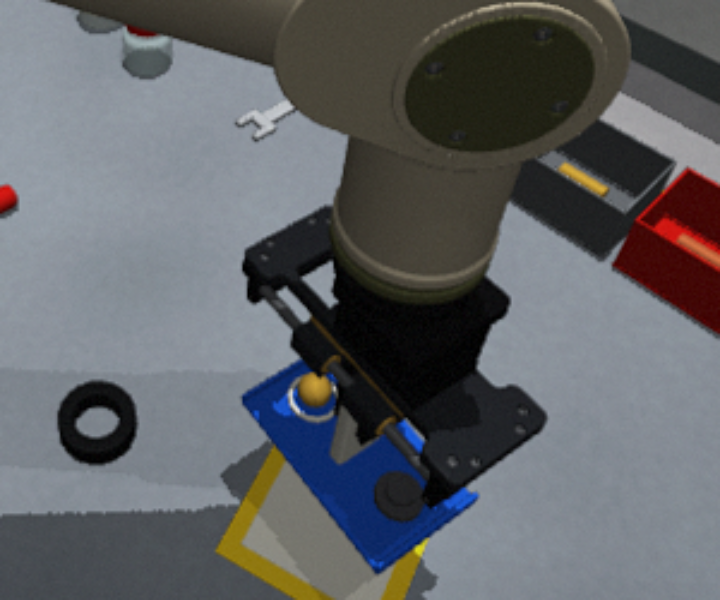

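View pics/d_T.png

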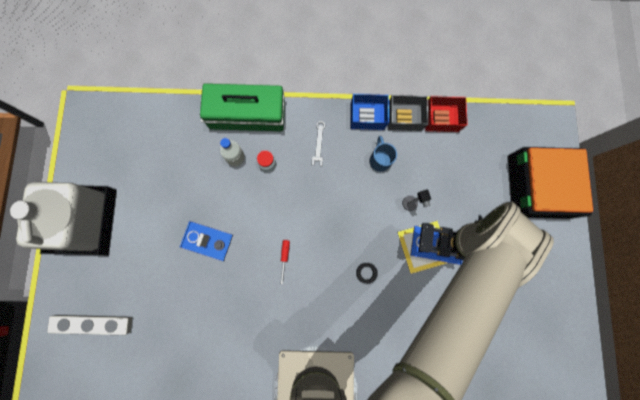

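The tray is level and centred over the mat: the blue plate's outline at z = 0.126 measures 152 x 94 mm and its centre is within 3 mm of the mat's. The ball sits in the ring at (314,390) in the side crop, and the bystanders show unmoved in the top view. Handing in.

```bash
python3 -c "
from h import *
S=camera('side'); print('ball',onz(S,390.7,311.7,.1385),'pocket expected',[.446+.045*.153,-.346+.045*.988])
print(close_job())"
```

```text
ball [ 0.4553619  -0.30161824  0.1385    ] pocket expected [0.452885, -0.30154]
the job is handed in; nothing more can be done
None
```

I gripped the loaded tray by its fin with a 20 N squeeze setting and lifted it. I carried it slowly, level, to the mat and handed the job in at about 9 s, still holding it.

Last checks before handing in:
- **Position:** the tray's centre is within about 3 mm of the mat's centre, and its underside is about 12 cm above the worktop.
- **Level and still:** the tray's outline, measured at its planned height, matched its true size to within about 4 mm. The tool points straight down, and the joints were at rest.
- **Ball:** it measured about 2.5 mm from the middle of its pocket.
- **Bystanders:** in the top picture they look unmoved; I judged this by eye and did not measure it.

No check failed or disagreed. The hand-in gave no verdict.

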